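Close the optics case and lift the amber lens with tongs

TASK

The optics case has been loaded: first push its blue lid fully shut to keep the dust out. Then take the tongs from their rest, close their jaws on the brass lens cell with the amber glass and lift it about 15 cm, upright, clear of its stand, never touching the cell with the gripper itself. Finish holding it up there in the tongs, and leave the black cell with the green glass and the other things on the table where they are.

Things in the scene. Friction and masses are not known exactly. Their poses are not given: they have to be found in the camera images.
- case_hinge (a point): middle of the hinge line on the rim of the optics case, 50 mm above the table. The fixed black case is 130 mm (x) by 170 mm (y) by 50 mm high; its x axis points to the hinge side, so the case lies from x = -130 mm to 0 in this frame, y = -85 to 85 mm; y lies along the hinge. The axes do not turn with the lid
- lid (a joint): angle of the flat blue lid in rad: 0 fully shut, positive open (the free edge, at the case's -x side, goes up; 1.57 would be upright). The lid is 130 by 170 mm, 8 mm thick; shut, it lies on the rim, its top 58 mm above the table. The hinge is stiff, the lid stays where it is left; pushing it 100 mm from the hinge takes about 1 to 3 N
- lid_front (a point): middle of the lid's free edge, on its upper face; turns with the lid (x axis from the free edge to the hinge, z out of the upper face). A small steel tab sticks out 12 mm beyond this edge
- tongs_grip (a point): where to grip the tongs: midway between the two red finger plates, half-way up, 38 mm above the table at the start. The tongs (70 g) lie flat on a low rest, jaws to +x of this frame, arms side by side along y, z up. Each red plate is 36 mm long (x) and 22 mm tall. Width over the plates: 61 mm free, 52 mm squeezed half-way (plates parallel, jaws 40 mm apart), 44 mm with a 26 mm part in the jaws
- tong_left (a joint): how far each arm of the tongs is squeezed in, rad: 0 free, 0.045 half-way, 0.09 when the jaws hold a 26 mm part; both arms move evenly. Springs open them: about 3 N at the red plates at the start, 5 N half-way, 6 N when closed on the part; any more grip presses the part, about half as hard
- rest: the fixed rest of the tongs, origin on the table under the tongs' hinge, x axis towards the jaws. Black base plate 5 mm high, 200 by 90 mm (x from -30 to 170 mm); white supports 28.5 mm high under the hinge block (x to 9 mm) and under the arms (x 125 to 139 mm). The red plates lie at x about 85 mm, with free space under and beside them
- tongs_jaw (a point): middle of the gap between the black rubber jaws of the tongs, half-way up: 71 mm ahead (+x) of tongs_grip at the same height, same axes. The jaws are 34 mm long along x and 22 mm tall, 54 mm apart inside when free. They close along y, evenly from both sides; the hinge block ends 175 mm behind (-x)
- lens_center (a point): centre, half-way up, of the wanted lens cell: an upright brass cylinder 26 mm in diameter and 34 mm tall with amber glass on top, about 45 g, loose on a black-topped steel post stand. The stand's top is 40 mm above the table and 32 mm in diameter, its foot 56 by 44 mm; this centre starts 57 mm above the table. z is the cell's axis
- other_lens_center (a point): centre, half-way up, of the black cell with green glass, of the same size, on another such stand; leave it alone
- stand_a_top (a point): centre of the top of one fixed stand, 40 mm above the table
- stand_b_top (a point): centre of the top of the other fixed stand, 40 mm above the table
- driver: loose orange-handled screwdriver, 150 mm long, 26 mm thick, lying on the table nearest the robot; leave it alone
- retainer: loose black ring, 40 mm across and 8 mm high, flat on the table; leave it alone
- dropper: small bottle, 40 mm in diameter, 85 mm tall, standing beyond the stands; leave it alone
- screw_dish: shallow white dish, 70 mm across, 22 mm high, beyond the stands; leave it alone
- lens_tube: black tube, 38 mm across, 55 mm tall, standing beyond the stands; leave it alone
Things that resemble listed ones, but are neither listed nor needed, are in the scene too. What is shaped like the part that bears case_hinge but turquoise is not meant.

How it is judged:
By the outcome, as a careful person would: the job done as asked, in the order asked, and still so for the second after the job is handed in, while the arm keeps its last pose, push and grip.
It also fails if it takes over 61 s, if anything falls off the work surface, if the arm or the gripper's body presses on something with over 40 N, if the wrist force passes 120 N, or if a joint passes its speed limit or range.

ROBOT

A 6-joint arm with a two-finger parallel gripper is mounted at the origin on the work surface. World frame = base frame: x ahead of the robot, y to its left, z up, the work surface at z = 0. Lengths are in m, angles in rad, forces in N, time in s.
With the tool pointing down it reaches from about 0.35 to 0.875 m from the base axis. Payload 4.2 kg.
Tool frame: the origin (TCP) lies midway between the tips of the shut fingers; the grasp point (between the pads) lies 19 mm behind it; z points along the fingers, x is the direction in which the jaws open and shut, and the axes are right-handed (so a half turn about z gives the same grasp; the last joint's range is limited). The gripper opens to 87 mm and grips with 3 to 60 N. Pads are 19 mm wide; open, the fingers measure 117 mm over their backs; the gripper's body (75 mm by 190 mm) begins 51 mm behind the grasp point.
Start: joints at [1.449, 0.385, 0.008, 0, -1.194, -0.259], TCP at [0.232, 0.58, 0.223] pointing down, gripper open.
Joint ranges: [-3.14, 3.14], [-1.21, 2.06], [-1.07, 1.41], [-3.16, 2.05], [-2.99, -0.16], [-3.1, 3.1]. Speed limits (rad/s): [2.79, 2.79, 3.14, 3.14, 3.14, 3.14].

INTERFACE

Orientations are given as [roll, pitch, yaw] about the fixed x, y, z axes, in that order (R = Rz(yaw) Ry(pitch) Rx(roll)).
In Python, from station import robot gives the robot as it stands. The module is installed in compiled form; this text tells all that it offers.
- The arm moves only by the tool send_rows, never from a script. Its argument "increments" is a list that holds one entry, the list of rows, each a list of 4 numbers: the shift along the world's x, y, z in m, then the turn about the world's z in degrees. A call has 1 to 20 rows; each row shifts and turns the commanded pose from where the row before left it; what a row does not reach is not made up. A row lasts 1/12 s, in which the tool goes at most 41.7 mm and 7.16 degrees, less where a joint would pass 70% of its speed; a pose out of reach is approached as far as the arm can. A call is refused whole if a number of a shift passes 0.0417 or a number of a turn 7.16, either way. A call with a gripper value outside its range is refused whole. "jaw" is the finger opening in m, from 0 to 0.087, set as the call begins (left out, the last holds). The fingers move at their own pace and stop on an object; "squeeze" is the grip in N (left out, the last holds). Time passes only in rows, so rows that do not move let the fingers close. It gives the time, the measured TCP pose, the force and the opening at its end, in the units of the state.
- robot.get_obs(): the state, without advancing time (a new reading comes with each control period).
- robot.capture(name): name is "side" or "top" or "wrist"; returns the picture (480x640x3 uint8, blue, green, red); there is no depth.
- robot.camera_model(name): a dict with "vertical_fov" (degrees; the focal length in pixels is half the picture's height over the tangent of half this angle, whatever the lens; pixels are square), "cx", "cy" (the principal point, pixels), "extrinsics" (4x4, takes a point from world to camera coordinates); the wrist camera has in their place "mount" (4x4, takes a point from camera to tool coordinates, whose origin is the TCP and whose axes are the tool frame's). Camera axes: x right, y down, z forward; pixel columns grow to the right and rows downward; lengths in m; the calibration is good to about 2 mm. A picture is of the moment at which its call begins: read the wrist's pose just before it. camera_model takes no time and is no camera call.
- robot.sign_off(): hands the job in, once; it reports no verdict.
The state is a dict: "clock": time; "joint_pos": joint angles; "dq": joint speeds; "joint_efforts": joint torques, N m; "tcp_pos": TCP position; "tool_rot": TCP orientation; "contact_force": force on the tool from outside, world axes, zero at the start; "moment": the same for the moment, N m; "opening": opening from 0.0 (shut) to 1.0 (fully open).
Only numpy, scipy, OpenCV 4.12 (cv2) and the standard library are available. Lean on these libraries where they do the work, as an engineer would, in place of code of your own. Each camera call takes 0.05 s, during which the arm holds its last target.

## Working session

There is one attempt and no reset: what is moved stays moved. The work goes in short steps, Python scripts to look and compute and a tool call to move; the robot and the scene stay as the last step left them, time stands still between calls to the robot, and variables do not carry over. Pictures are saved under pics/ and viewed, and the job is handed in when it is done.

Besides the shell and the picture viewer there is one more tool, called after "Call:" as name(argument=value, ...), one argument or row to a line, values as JSON. send_rows: Moves the arm, as the interface text tells. Its arguments: {"type":"object","properties":{"increments":{"type":"array"},"jaw":{"type":"number"},"squeeze":{"type":"number"}},"required":["increments"]}

```bash
mkdir -p pics
python3 - <<'E'
from station import robot
import cv2
o=robot.get_obs(); print(o)
for n in ("side","top","wrist"):
    print(n,robot.camera_model(n)); cv2.imwrite(f"pics/{n}0.png",robot.capture(n))
E
```

```text
{'clock': 0.0, 'joint_pos': array([ 1.44862071e+00,  3.85552204e-01,  6.64379058e-03, -5.16188168e-04,
       -1.19400374e+00, -2.58630553e-01]), 'dq': array([ 1.02846704e-03, -1.38972064e-04, -6.66188132e-04,  6.09705581e-06,
       -2.06598101e-03, -5.37228320e-05]), 'joint_efforts': array([ 7.68640984e-05, -3.90670681e+01,  1.87405014e+01,  4.21979919e+00,
        1.09639275e-02, -1.93924525e-04]), 'tcp_pos': array([0.23203014, 0.57968794, 0.22146671]), 'tool_rot': array([-3.14151513e+00, -2.16815280e-03, -1.95179302e+00]), 'contact_force': array([-0.58726818,  0.5940258 ,  0.74753329]), 'moment': array([-0.02866972,  0.00641964,  0.01590221]), 'opening': 1.000155531019026}
side {'vertical_fov': 42.34220553361555, 'cx': 312.1482247657698, 'cy': 244.72956397536524, 'extrinsics': array([[ 0.96352413, -0.26738481, -0.01125267, -0.47189249],
       [-0.19323833, -0.66601594, -0.72047325,  0.18834578],
       [ 0.18514915,  0.69636781, -0.69339142,  1.36566408],
       [ 0.        ,  0.        ,  0.        ,  1.        ]])}
top {'vertical_fov': 49.69850886621145, 'cx': 318.8340195764649, 'cy': 239.3254646887611, 'extrinsics': array([[-0.00400276, -0.99998687, -0.00319928,  0.04397987],
       [-0.99017351,  0.00441066, -0.1397747 ,  0.51596144],
       [ 0.13978697,  0.00260836, -0.99017817,  1.43195902],
       [ 0.        ,  0.        ,  0.        ,  1.        ]])}
wrist {'vertical_fov': 67.15558289418418, 'cx': 318.5308272124152, 'cy': 238.45408845290908, 'mount': array([[ 9.99999352e-01, -1.09318207e-03,  3.16606667e-04,
         5.11973571e-04],
       [ 9.86071817e-04,  9.71119684e-01,  2.38590836e-01,
        -6.41461614e-02],
       [-5.68286190e-04, -2.38590369e-01,  9.71120133e-01,
        -1.62411093e-01],
       [ 0.00000000e+00,  0.00000000e+00,  0.00000000e+00,
         1.00000000e+00]])}
```

View pics/side0.png

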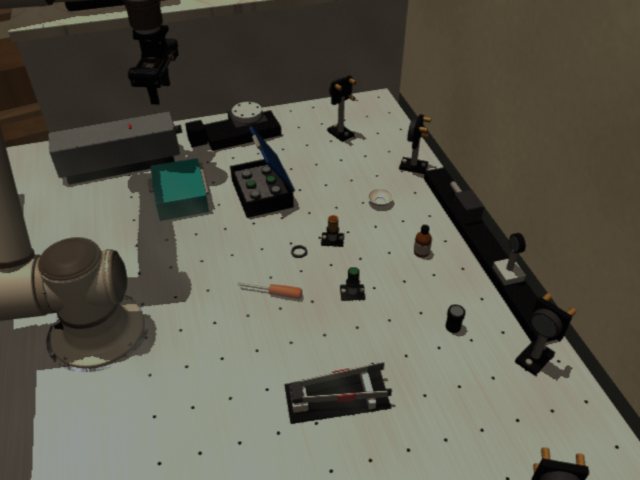

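View pics/top0.png

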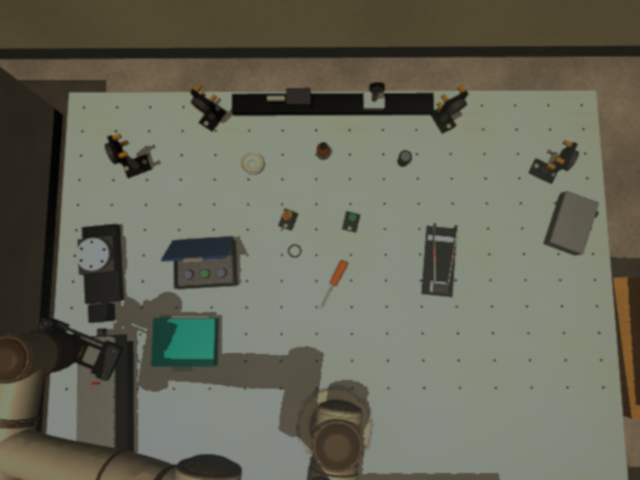

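View pics/wrist0.png

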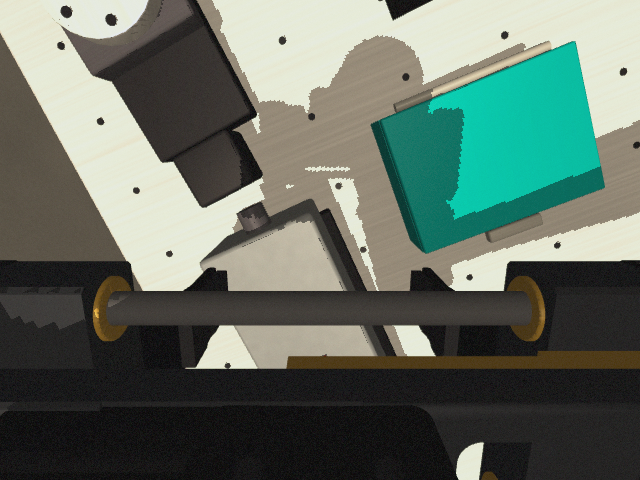

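```bash
cat > h.py <<'E'
import numpy as np, cv2
from station import robot
def K(n):
    m=robot.camera_model(n); f=240/np.tan(np.radians(m["vertical_fov"])/2); return f,m["cx"],m["cy"],m
def ray(n,u,v,pose=None):
    f,cx,cy,m=K(n); d=np.array([(u-cx)/f,(v-cy)/f,1.])
    if n=="wrist":
        from scipy.spatial.transform import Rotation as R
        p,r=pose; T=np.eye(4);T[:3,:3]=R.from_euler('xyz',r).as_matrix();T[:3,3]=p
        W=T@m["mount"]
    else: W=np.linalg.inv(m["extrinsics"])
    return W[:3,3],W[:3,:3]@d
def atz(n,u,v,z,pose=None):
    c,d=ray(n,u,v,pose); return c+d*(z-c[2])/d[2]
def proj(n,P,pose=None):
    f,cx,cy,m=K(n)
    if n=="wrist":
        from scipy.spatial.transform import Rotation as R
        p,r=pose; T=np.eye(4);T[:3,:3]=R.from_euler('xyz',r).as_matrix();T[:3,3]=p
        E=np.linalg.inv(T@m["mount"])
    else: E=m["extrinsics"]
    q=E[:3,:3]@np.asarray(P,float)+E[:3,3]; return np.array([f*q[0]/q[2]+cx,f*q[1]/q[2]+cy])
def tri(a,b):
    A=[];B=[]
    for c,d in (a,b):
        d=d/np.linalg.norm(d);M=np.eye(3)-np.outer(d,d);A.append(M);B.append(M@c)
    return np.linalg.solve(sum(A),sum(B))
def crop(src,dst,x,y,w,h,s):
    im=cv2.imread(src)[y:y+h,x:x+w]; cv2.imwrite(dst,cv2.resize(im,None,fx=s,fy=s,interpolation=cv2.INTER_CUBIC))
E
python3 - <<'E'
from h import *
crop("pics/top0.png","pics/tcase.png",150,225,100,75,8)
crop("pics/side0.png","pics/scase.png",220,115,100,110,5)
crop("pics/top0.png","pics/ttong.png",400,215,80,90,6)
crop("pics/top0.png","pics/tcell.png",270,195,100,70,8)
crop("pics/side0.png","pics/stong.png",275,350,130,80,6)
E
```

```text
(no output)
```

View pics/tcase.png

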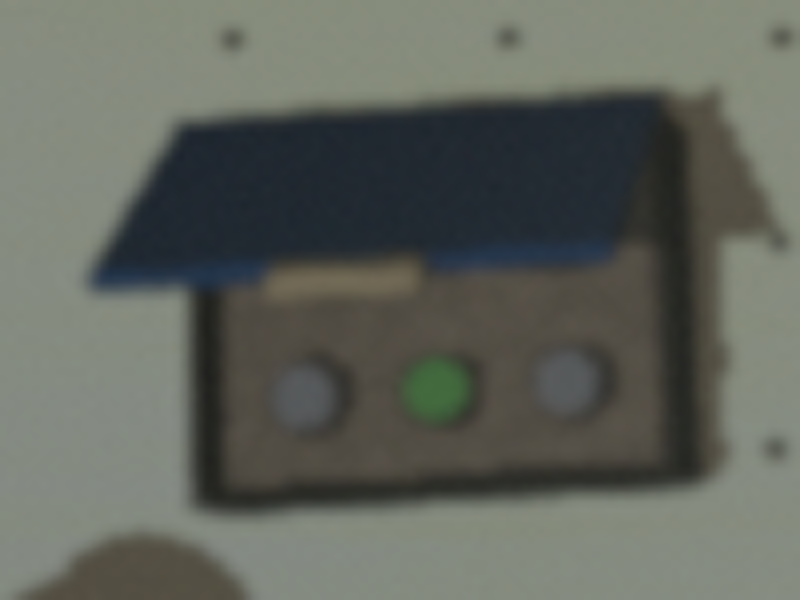

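View pics/scase.png

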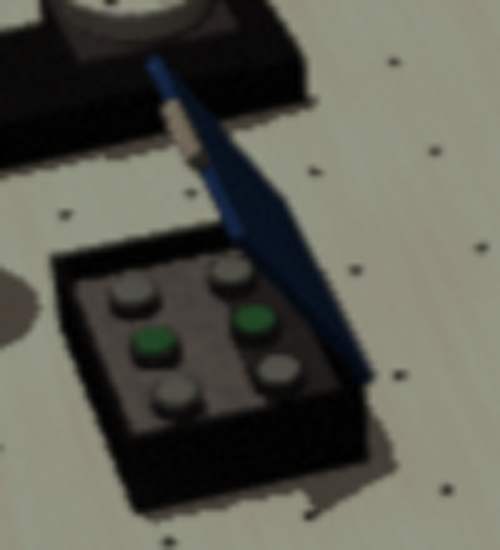

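View pics/ttong.png

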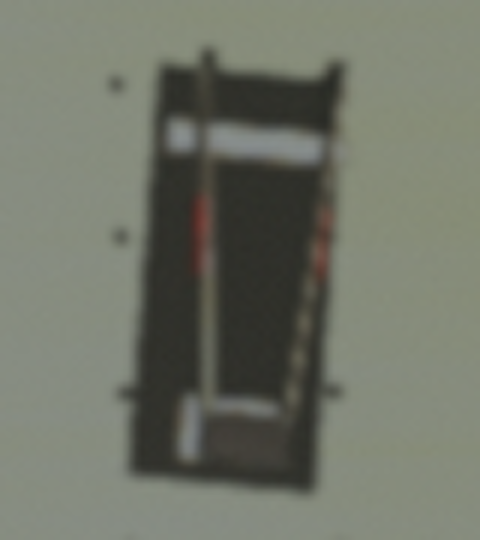

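View pics/stong.png

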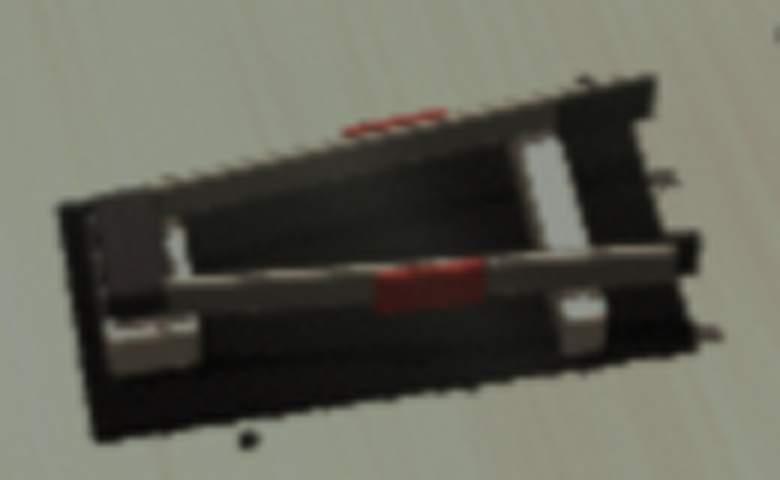

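View pics/tcell.png

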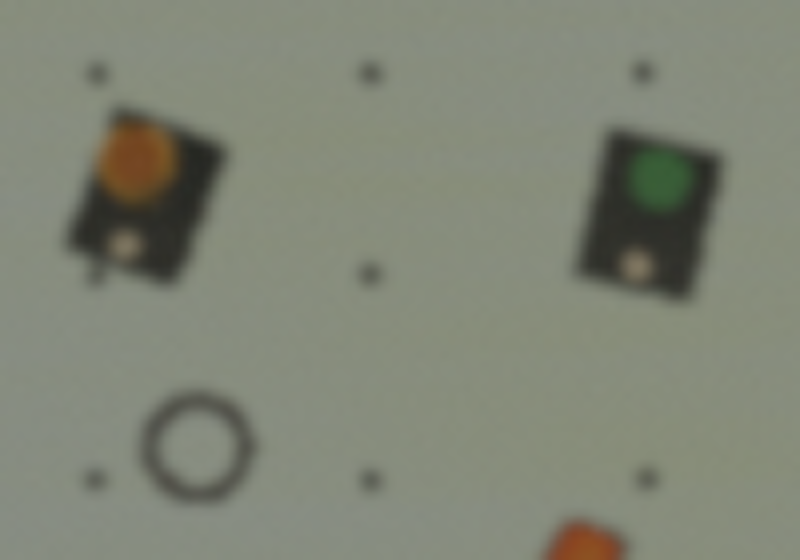

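Run:
```python
from h import *
f=lambda n,u,v,z:atz(n,u,v,z).round(4)
t=lambda u,v:(150+u/8,225+v/8)
for nm,p in dict(nl=(195,505),nr=(705,478),hr=(670,95),hl=(180,122)).items():
    print(nm,f("top",*t(*p),.05))
s=lambda u,v:(220+u/5,115+v/5)
for nm,p in dict(hr=(368,380),nl=(52,260),nr=(132,435)).items(): print('side',nm,f("side",*s(*p),.05))
for nm,a,b in(("freeL",(92,285),(152,60)),("freeR",(612,258),(238,238))):
    print(nm,tri(ray("top",*t(*a)),ray("side",*s(*b))))
tt=lambda u,v:(400+u/6,215+v/6); ss=lambda u,v:(275+u/6,350+v/6)
print('tongs')
for nm,p in dict(L0=(200,196),L1=(202,275),R0=(326,207),R1=(320,278)).items(): print(nm,f("top",*tt(*p),.047))
for nm,p in dict(Rtop0=(376,268),Rtop1=(487,260),Ltop0=(345,130),Ltop1=(446,111)).items(): print('s',nm,f("side",*ss(*p),.049))
print('base')
for p in((160,65),(345,70),(315,490),(132,470)): print(f("top",*tt(*p),.005))
print('hinge blk',f("top",*tt(205,415),.05),f("top",*tt(290,415),.05))
c=lambda u,v:(270+u/8,195+v/8)
print('amber',f("top",*c(138,158),.074),'green',f("top",*c(660,178),.074),f("top",*c(196,447),.008))
```

```text
nl [0.3794 0.4428 0.05  ]
nr [0.388  0.2661 0.05  ]
hr [0.5222 0.2808 0.05  ]
hl [0.5134 0.4527 0.05  ]
side hr [0.5202 0.2899 0.05  ]
side nl [0.3787 0.4405 0.05  ]
side nr [0.3921 0.2805 0.05  ]
freeL [0.44502096 0.44656145 0.16318196]
freeR [0.45380808 0.27934475 0.16289306]
tongs
L0 [ 0.4896 -0.2792  0.047 ]
L1 [ 0.4525 -0.2788  0.047 ]
R0 [ 0.4841 -0.3378  0.047 ]
R1 [ 0.4509 -0.3337  0.047 ]
s Rtop0 [ 0.4491 -0.3308  0.049 ]
s Rtop1 [ 0.4841 -0.3377  0.049 ]
s Ltop0 [ 0.4548 -0.2781  0.049 ]
s Ltop1 [ 0.489  -0.2801  0.049 ]
base
[ 0.5587 -0.2713  0.005 ]
[ 0.5559 -0.3606  0.005 ]
[ 0.354  -0.3381  0.005 ]
[ 0.3638 -0.2516  0.005 ]
hinge blk [ 0.3873 -0.2773  0.05  ] [ 0.3872 -0.3165  0.05  ]
amber [0.5802 0.1292 0.074 ] green [ 0.5723 -0.052   0.074 ] [0.4869 0.1121 0.008 ]
```

Run:
```python
from h import *
crop("pics/side0.png","pics/scell.png",280,200,100,110,5)
```

```text
(no output)
```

View pics/scell.png

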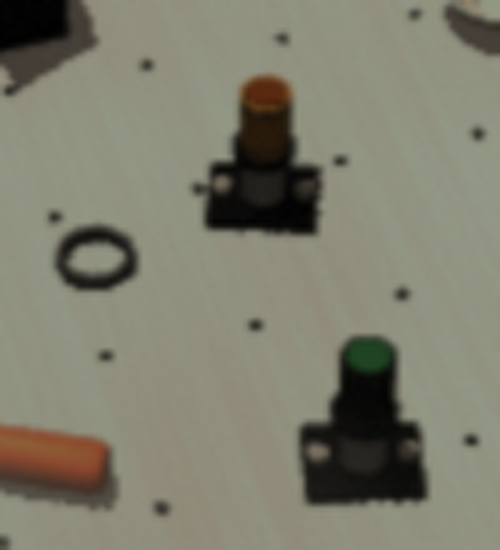

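Call:
send_rows(
  increments=[
    [[0.02,-0.015,0.005,4],[0.025,-0.018,0.005,4],[0.025,-0.018,0,4],[0.025,-0.018,0,4],[0.025,-0.018,0,4],[0.03,-0.022,0,4],[0.03,-0.022,0,0.7],[0.03,-0.022,0,0],[0.03,-0.022,0,0],[0.03,-0.022,0,0],[0.025,-0.017,0,0],[0,0,0,0],[0,0,0,0]],
  ],
  jaw=0,
  squeeze=20,
)

```text
clock: 1.23
tcp_pos: [0.5281, 0.3649, 0.2316]
tool_rot: [3.14, -0.001, -1.524]
contact_force: [-0.5, 0.8, -0.9]
opening: 0.099
```

Call:
send_rows(
  increments=[
    [[0,0,-0.03,0],[0,0,-0.03,0],[0,0,-0.027,0],[-0.015,0,0,0],[0,0,0,0]],
  ],
)

```text
clock: 1.65
tcp_pos: [0.5086, 0.3659, 0.143]
tool_rot: [3.136, -0.004, -1.518]
contact_force: [0.2, -0.1, 0.6]
opening: 0.007
```

Run:
```python
from h import *
cv2.imwrite("pics/side1.png",robot.capture("side")); crop("pics/side1.png","pics/s1c.png",190,60,130,160,4)
print(robot.get_obs()["tcp_pos"],robot.get_obs()["contact_force"])
```

```text
[0.51052884 0.36691453 0.1449702 ] [0.29224699 0.70150315 0.62930574]
```

View pics/s1c.png

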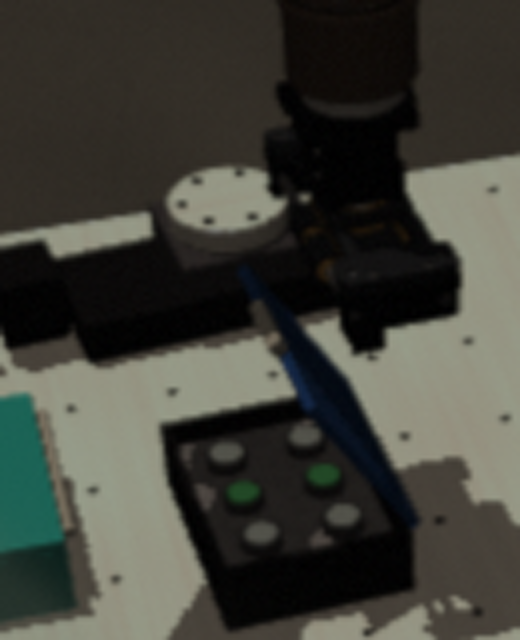

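The shut fingers (crop ≈ (360,335)) are behind the lid's outer face; sweeping along its arc now.

Call:
send_rows(
  increments=[
    [[-0.014,0,-0.002,0],[-0.013,0,-0.003,0],[-0.012,0,-0.006,0],[-0.012,0,-0.008,0],[-0.01,0,-0.009,0],[-0.01,0,-0.011,0],[-0.007,0,-0.011,0],[-0.007,0,-0.012,0],[-0.004,0,-0.012,0],[-0.004,0,-0.009,0],[0,0,0,0]],
  ],
)

```text
clock: 2.62
tcp_pos: [0.4182, 0.3663, 0.0617]
tool_rot: [3.14, -0.001, -1.519]
contact_force: [0.0, -0.7, -0.4]
opening: 0.008
```

Call:
send_rows(
  increments=[
    [[0,0,-0.003,0],[0,0,-0.002,0],[0,0,0,0],[0,0,0,0]],
  ],
)

```text
clock: 2.95
tcp_pos: [0.4197, 0.3671, 0.0589]
tool_rot: [-3.14, 0.002, -1.52]
contact_force: [-2.2, 0.9, 5.2]
opening: 0.005
```

Call:
send_rows(
  increments=[
    [[0,0,-0.002,0],[0,0,-0.001,0],[0,0,0,0],[0,0,0,0]],
  ],
)

```text
clock: 3.28
tcp_pos: [0.4198, 0.3672, 0.0586]
tool_rot: [-3.139, 0.002, -1.519]
contact_force: [-7.3, -1.9, 21.6]
opening: 0.006
```

Run:
```python
from h import *
cv2.imwrite("pics/side2.png",robot.capture("side")); crop("pics/side2.png","pics/s2c.png",190,60,130,160,4)
print(robot.get_obs()["tcp_pos"],robot.get_obs()["contact_force"])
```

```text
[0.41981096 0.36716397 0.05865038] [-8.45413753 -2.61893836 20.90874175]
```

View pics/s2c.png

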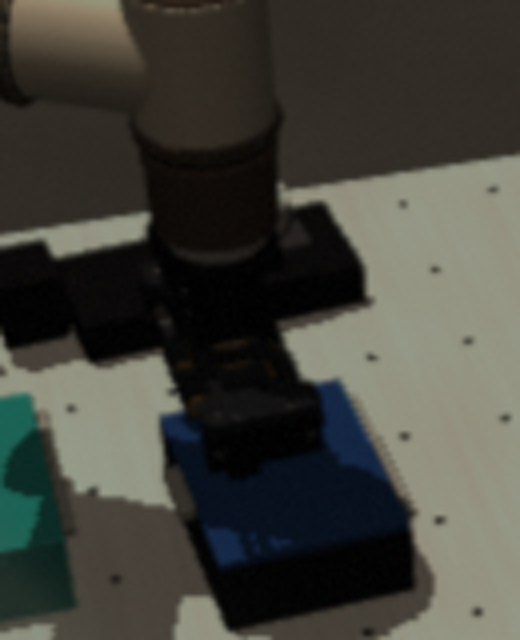

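Call:
send_rows(
  increments=[
    [[0,0,0.02,0],[0,0,0.035,0],[0,0,0.04,0],[0,-0.01,0.035,0],[0,-0.025,0.025,0],[0.002,-0.035,0.01,0],[0.003,-0.04,0,0],[0.003,-0.04,0,0],[0.003,-0.04,0,-1],[0.003,-0.04,0,-1],[0.003,-0.04,0,-1],[0.003,-0.04,0,-1],[0.003,-0.04,0,-1],[0.003,-0.04,0,-1],[0.003,-0.04,0,-1],[0.003,-0.04,0,-1],[0.003,-0.04,0,-1],[0.003,-0.04,0,0],[0.003,-0.04,0,0]],
  ],
)

```text
clock: 4.92
tcp_pos: [0.4602, -0.2262, 0.2201]
tool_rot: [-3.14, -0.0, -1.678]
contact_force: [0.3, 1.1, 0.5]
opening: 0.008
```

Run:
```python
from h import *
cv2.imwrite("pics/side3.png",robot.capture("side"))
print(robot.get_obs())
```

```text
{'clock': 4.9667, 'joint_pos': array([-0.14895504,  0.19961326, -0.26374717,  0.0030117 , -1.10602854,
        1.60601191]), 'dq': array([ 0.09995853, -0.03431465, -0.05509895, -0.02995882,  0.01051169,
       -0.17644115]), 'joint_efforts': array([ -0.49143445, -34.23807263,  16.02205038,   3.02373625,
        -0.29284369,   0.27931815]), 'tcp_pos': array([ 0.46072151, -0.23156179,  0.21972657]), 'tool_rot': array([-3.14028283e+00, -2.74194495e-03, -1.68318958e+00]), 'contact_force': array([ 4.04246624, -3.05043032,  1.794962  ]), 'moment': array([-0.55984707, -0.41526034, -0.01854075]), 'opening': 0.0042992511938601385}
```

View pics/side3.png

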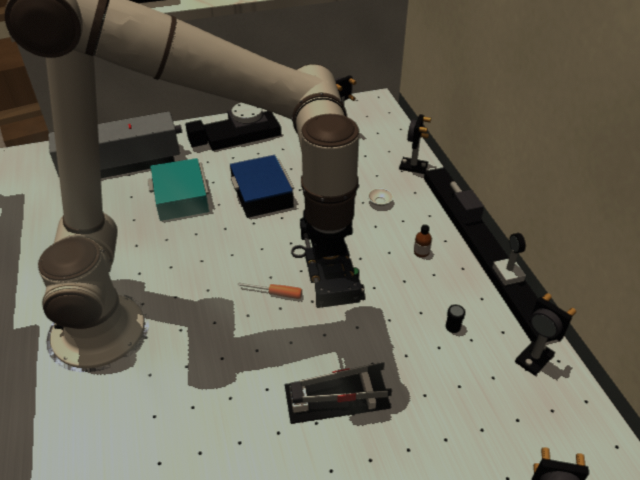

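The lid lies flat shut (≈(262,183)) and stayed there.

Call:
send_rows(
  increments=[
    [[0.005,-0.03,0,0],[0.004,-0.03,0,0],[0,-0.015,0,0],[0,0,0,0],[0,0,0,0],[0,0,0,0]],
  ],
  jaw=0.087,
)

```text
clock: 5.47
tcp_pos: [0.4691, -0.2984, 0.2195]
tool_rot: [3.142, 0.0, -1.678]
contact_force: [-0.4, -0.4, -0.4]
opening: 0.374
```

Run:
```python
from h import *
o=robot.get_obs();cv2.imwrite("pics/w4.png",robot.capture("wrist"))
print(o["tcp_pos"].tolist(),o["tool_rot"].tolist(),o["opening"])
```

```text
[0.4690981828527856, -0.2984051003443996, 0.21951427961810896] [3.141581242041196, 0.0002521455060653377, -1.6777112375924959] 0.3738139736579236
```

View pics/w4.png

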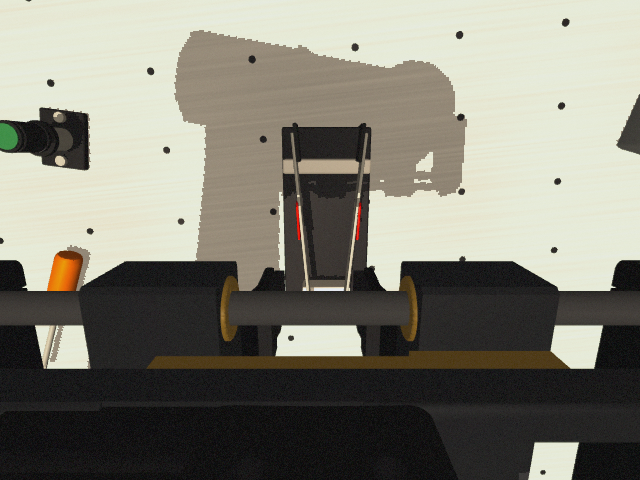

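Run:
```python
from h import *
crop("pics/w4.png","pics/w4c.png",275,115,105,185,4)
im=cv2.imread("pics/w4c.png"); cv2.imwrite("pics/w4c.png",im[:590])
```

```text
(no output)
```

View pics/w4c.png

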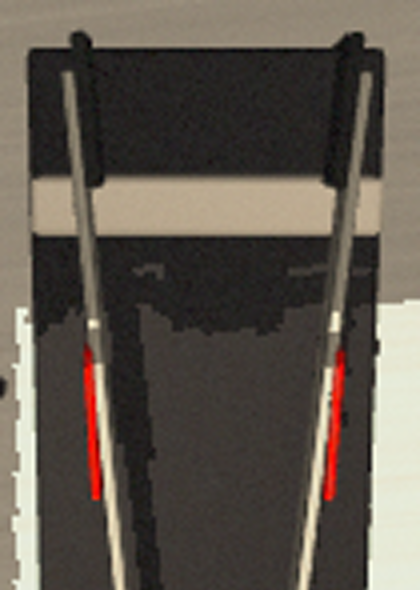

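Run:
```python
from h import *
P=([0.4690981828527856, -0.2984051003443996, 0.21951427961810896],[3.141581242041196, 0.0002521455060653377, -1.6777112375924959])
g=lambda u,v,z:atz("wrist",275+u/4,115+v/4,z,P)
a=[g(84,350,.049),g(96,500,.049),g(346,350,.049),g(330,500,.049)]
for x in a: print(x.round(4))
print('mid',np.mean(a,0)); L=(a[0]+a[1])/2;R=(a[2]+a[3])/2; print('width',np.linalg.norm(L-R),'yaw',np.degrees(np.arctan2(*(L-R)[[1,0]]))-90)
j=[g(72,35,.049),g(352,35,.049),g(95,185,.049),g(332,185,.049)]
for x in j: print(x.round(4))
F=(a[0]+a[2])/2;B=(a[1]+a[3])/2
m=np.mean(a,0);jm=np.mean(j,0);print(jm,np.linalg.norm((jm-m)[:2]),np.degrees(np.arctan2(*(jm-m)[[1,0]])))
```

```text
[ 0.4877 -0.2799  0.049 ]
[ 0.4518 -0.2783  0.049 ]
[ 0.4811 -0.3402  0.049 ]
[ 0.4458 -0.3335  0.049 ]
mid [ 0.46660828 -0.30796768  0.049     ]
width 0.05808508157044769 yaw -6.189512161875371
[ 0.5571 -0.2858  0.049 ]
[ 0.5504 -0.347   0.049 ]
[ 0.5245 -0.2869  0.049 ]
[ 0.5187 -0.34    0.049 ]
[ 0.53766414 -0.3149166   0.049     ] 0.07139483755655995 -5.58548920913256
```

Call:
send_rows(
  increments=[
    [[-0.001,-0.005,-0.02,0],[-0.0006,-0.0046,-0.04,0],[0,0,-0.04,0],[0,0,-0.02,0],[0,0,0,0],[0,0,0,0],[0,0,0,0],[0,0,0,0]],
  ],
)

```text
clock: 6.18
tcp_pos: [0.4694, -0.3086, 0.102]
tool_rot: [-3.137, -0.001, -1.676]
contact_force: [-0.0, 0.1, -0.4]
opening: 0.975
```

Call:
send_rows(
  increments=[
    [[-0.001,0.0005,-0.03,0],[0,0,-0.03,0],[0,0,-0.02,0],[0,0,-0.0025,0],[0,0,0,0],[0,0,0,0]],
  ],
)

```text
clock: 6.68
tcp_pos: [0.4683, -0.3085, 0.019]
tool_rot: [-3.138, -0.001, -1.677]
contact_force: [-0.2, 0.2, -0.0]
opening: 1.0
```

Call:
send_rows(
  increments=[
    [[0,0,0,0],[0,0,0,0],[0,0,0,0],[0,0,0,0],[0,0,0,0],[0,0,0,0],[0,0,0,0],[0,0,0,0],[0,0,0,0],[0,0,0,0]],
  ],
  jaw=0.051,
  squeeze=20,
)

```text
clock: 7.52
tcp_pos: [0.4672, -0.308, 0.0174]
tool_rot: [-3.141, -0.0, -1.677]
contact_force: [0.2, 0.8, 3.1]
opening: 0.588
```

Run:
```python
from h import *
o=robot.get_obs();cv2.imwrite("pics/w5.png",robot.capture("wrist"))
print(o["tcp_pos"].tolist(),o["tool_rot"].tolist(),o["opening"]*87,o["contact_force"])
```

```text
[0.46718368698735724, -0.30801537655160427, 0.017433968024744315] [-3.140516567174088, -0.00034362646121821605, -1.6773344409042317] 51.19875426540736 [0.23158265 0.77858758 3.09806659]
```

View pics/w5.png

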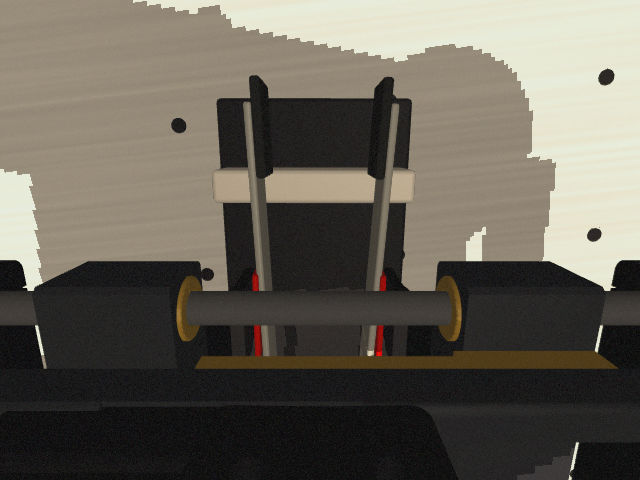

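Call:
send_rows(
  increments=[
    [[0,0,0.005,0],[0,0,0.01,0],[0,0,0.015,0],[0,0,0.02,0],[0,0,0.025,0],[0,0,0.025,0],[0,0,0.02,0],[0,0,0.01,0],[0,0,0,0],[0,0,0,0]],
  ],
)

```text
clock: 8.4
tcp_pos: [0.4662, -0.3076, 0.1468]
tool_rot: [3.141, 0.001, -1.678]
contact_force: [-0.2, 0.6, -1.3]
opening: 0.586
```

Run:
```python
from h import *
o=robot.get_obs();cv2.imwrite("pics/w6.png",robot.capture("wrist"));cv2.imwrite("pics/s6.png",robot.capture("side"))
crop("pics/s6.png","pics/s6c.png",260,250,160,160,4)
print(o["tcp_pos"].tolist(),o["tool_rot"].tolist(),o["opening"]*87,o["contact_force"])
```

```text
[0.46616382351904434, -0.3075836091585204, 0.14682097603489275] [3.1413962881557027, 0.0006412276675116235, -1.6780519938645182] 50.93965178902961 [-0.16338879  0.58746126 -1.31753354]
```

View pics/w6.png

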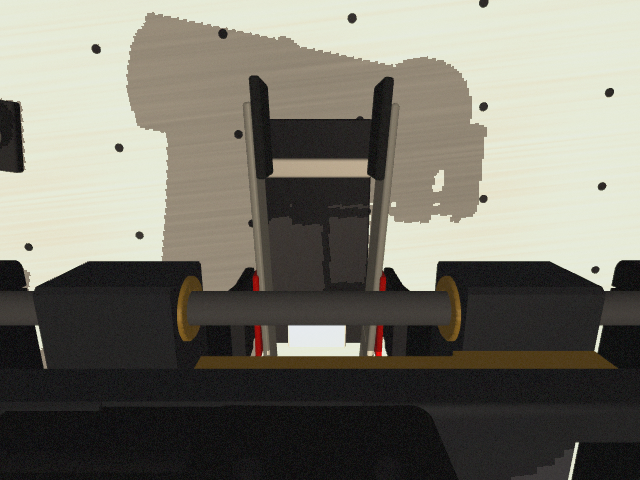

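View pics/s6c.png

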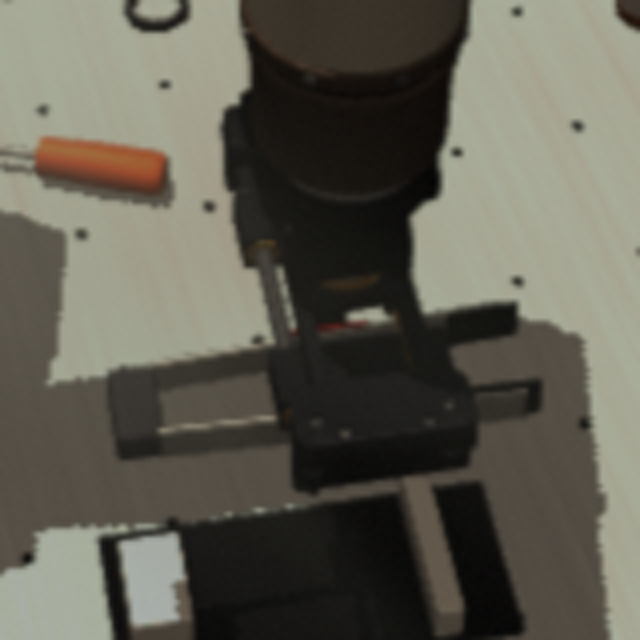

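Run:
```python
from h import *
p=np.array([0.46616382351904434, -0.3075836091585204, 0.14682097603489275]);r=[3.1413962881557027, 0.0006412276675116235, -1.6780519938645182]
j=[atz("wrist",u,v,p[2]+.0316,(p,r)) for u,v in((254,76),(387,78),(264,178),(373,178))]
for x in j:print(x.round(4))
m=np.mean(j,0);d=m-p;print(m,d)
f=(j[0]+j[1])/2;b=(j[2]+j[3])/2
print(np.hypot(*d[:2]),np.degrees(np.arctan2(d[1],d[0])),np.degrees(np.arctan2(*(f-b)[[1,0]])))
import math
# relative to tool yaw
a=r[2]; print('in tool-heading frame',d[0]*math.cos(a+math.pi/2)+d[1]*math.sin(a+math.pi/2),-d[0]*math.sin(a+math.pi/2)+d[1]*math.cos(a+math.pi/2))
```

```text
[ 0.556  -0.2959  0.1784]
[ 0.5505 -0.3402  0.1784]
[ 0.5221 -0.2943  0.1784]
[ 0.5179 -0.3331  0.1784]
[ 0.53661135 -0.31588364  0.17842098] [ 0.07044753 -0.00830003  0.0316    ]
0.0709347895895544 -6.719529947139812 -7.373590471538638
in tool-heading frame 0.07093122707600841 -0.0007109146264425732
```

Call:
send_rows(
  increments=[
    [[0.002,0.01,0,0],[0.003,0.02,0,0.5],[0.003,0.03,0,0.5],[0.003,0.03,0,0.5],[0.003,0.03,0,0.5],[0.003,0.03,0,0.5],[0.003,0.03,0,0.5],[0.003,0.03,0,0.5],[0.003,0.03,0,0.5],[0.003,0.03,0,0.5],[0.003,0.03,0,0.5],[0.003,0.03,0,0.5],[0.003,0.03,0,0.5],[0.003,0.03,0,0.2],[0.002,0.025,0,0],[0,0.015,0,0],[0,0.0066,0,0],[0,0,0,0],[0,0,0,0],[0,0,0,0]],
  ],
)

```text
clock: 10.17
tcp_pos: [0.5092, 0.1278, 0.1466]
tool_rot: [3.14, -0.001, -1.57]
contact_force: [-0.9, 0.7, -0.2]
opening: 0.59
```

Run:
```python
from h import *
o=robot.get_obs();cv2.imwrite("pics/w7.png",robot.capture("wrist"))
print(o["tcp_pos"].tolist(),o["tool_rot"].tolist(),o["opening"]*87,o["contact_force"])
```

```text
[0.5091623793654418, 0.12784897693705818, 0.14660503863178215] [3.1404305705794084, -0.0006623011955491087, -1.5702312473545441] 51.296470392169724 [-0.93786192  0.71062224 -0.23882733]
```

View pics/w7.png

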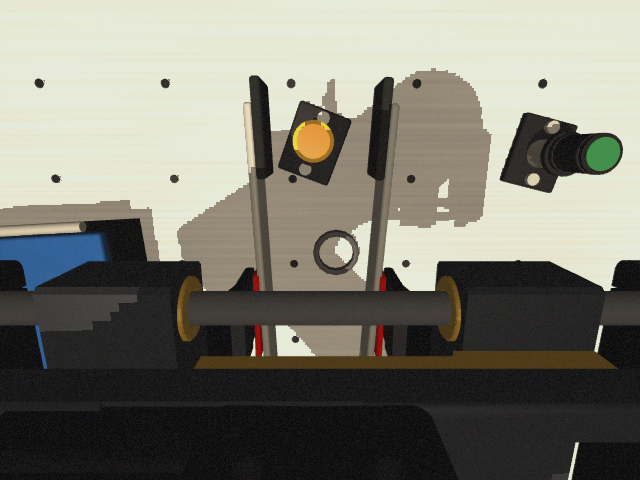

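Two cells are visible: brass/amber at (314,142) and black/green at (603,153). The amber one in the brass rim fits the description, so I'm enlarging it to confirm.

Run:
```python
from h import *
crop("pics/w7.png","pics/w7c.png",240,65,160,130,5)
P=([0.5091623793654418, 0.12784897693705818, 0.14660503863178215],[3.1404305705794084, -0.0006623011955491087, -1.5702312473545441])
for u,v in((314,142),(292,142),(335,142),(314,121),(314,163)):print(atz("wrist",u,v,.074,P).round(4))
j=np.mean([atz("wrist",u,v,P[0][2]+.0316,P) for u,v in((254,76),(387,78),(264,178),(373,178))],0);print(j)
```

```text
[0.5777 0.1303 0.074 ]
[0.5777 0.1441 0.074 ]
[0.5777 0.1171 0.074 ]
[0.5903 0.1303 0.074 ]
[0.5648 0.1304 0.074 ]
[0.58008668 0.12731408 0.17820504]
```

View pics/w7c.png

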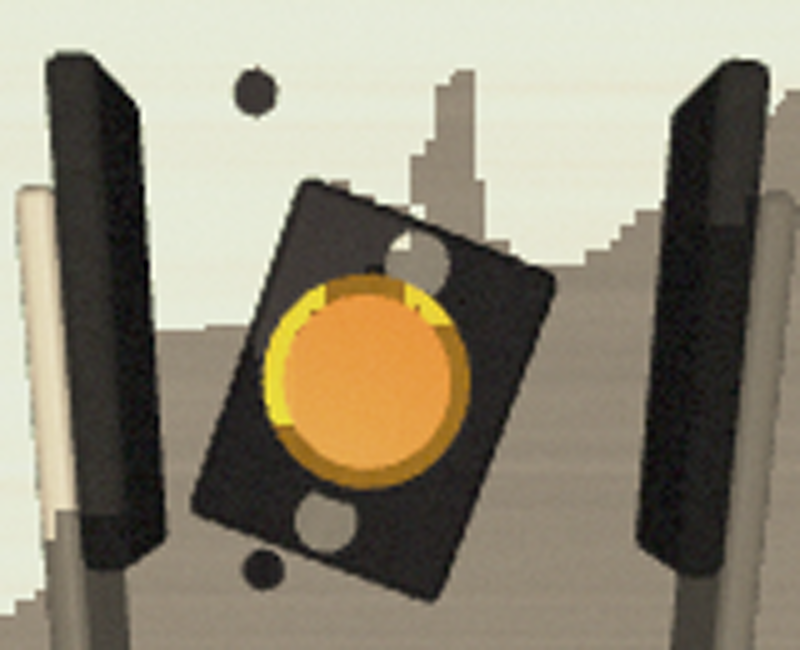

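Call:
send_rows(
  increments=[
    [[-0.001,0.0015,-0.01,0],[-0.001,0.0015,-0.02,0],[0,0,-0.025,0],[0,0,-0.015,0],[0,0,-0.005,0],[0,0,0,0],[0,0,0,0],[0,0,0,0]],
  ],
)

```text
clock: 10.88
tcp_pos: [0.5085, 0.1319, 0.0731]
tool_rot: [-3.139, 0.001, -1.569]
contact_force: [-0.5, 0.8, 0.7]
opening: 0.578
```

Run:
```python
from h import *
o=robot.get_obs();cv2.imwrite("pics/w8.png",robot.capture("wrist"))
print(o["tcp_pos"].tolist(),o["tool_rot"].tolist(),o["opening"]*87,o["contact_force"])
crop("pics/w8.png","pics/w8c.png",240,65,160,130,5)
P=(o["tcp_pos"],o["tool_rot"])
print(np.mean([atz("wrist",u,v,P[0][2]+.0316,P) for u,v in((254,76),(387,78),(264,178),(373,178))],0))
```

```text
[0.5085418996928427, 0.1319255163065512, 0.07307989204522179] [-3.139466216165856, 0.0009414001925207582, -1.5694051743282178] 50.301735992264405 [-0.53600161  0.79520794  0.66418868]
[0.57938298 0.13140407 0.10467989]
```

View pics/w8c.png

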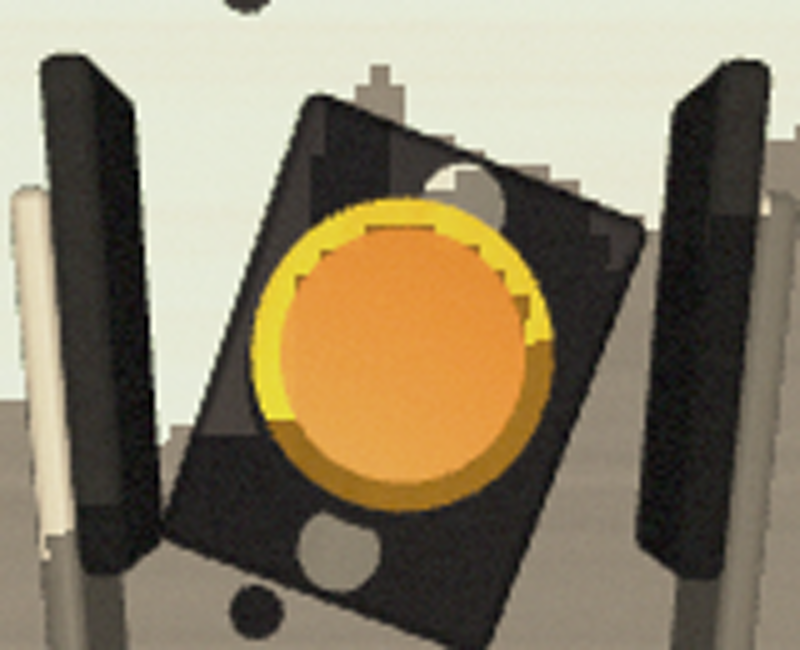

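Run:
```python
from h import *
P=([0.5085418996928427, 0.1319255163065512, 0.07307989204522179],[-3.139466216165856, 0.0009414001925207582, -1.5694051743282178])
print(atz("wrist",320.4,135.6,.074,P))
```

```text
[0.5783796  0.13092905 0.074     ]
```

Aligned within about 1 mm (jaws at (0.5794, 0.1314), cell at (0.5784, 0.1309)). Descending.

Call:
send_rows(
  increments=[
    [[-0.0005,0,-0.01,0],[-0.0005,0,-0.012,0],[0,0,-0.009,0],[0,0,-0.004,0],[0,0,0,0],[0,0,0,0],[0,0,0,0]],
  ],
)

```text
clock: 11.52
tcp_pos: [0.5071, 0.132, 0.0375]
tool_rot: [-3.141, 0.0, -1.569]
contact_force: [0.4, 0.0, -0.6]
opening: 0.584
```

Run:
```python
from h import *
o=robot.get_obs();cv2.imwrite("pics/w9.png",robot.capture("wrist"));cv2.imwrite("pics/s9.png",robot.capture("side"))
print(o["tcp_pos"].tolist(),o["tool_rot"].tolist(),o["opening"]*87,o["contact_force"])
crop("pics/w9.png","pics/w9c.png",240,65,160,130,4)
crop("pics/s9.png","pics/s9c.png",260,170,120,100,6)
```

```text
[0.5071133305333041, 0.13197784482271316, 0.03745212080719414] [-3.1406388807428844, 0.0004027454847019829, -1.569124161089308] 50.837094472490236 [ 0.3791466   0.01315351 -0.6254378 ]
```

View pics/w9c.png

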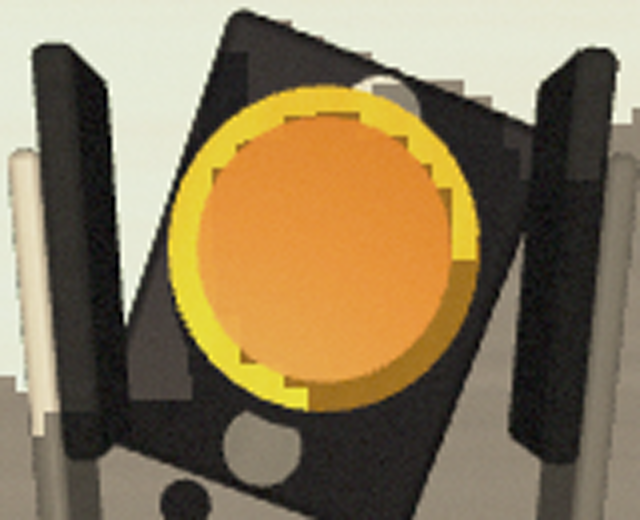

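View pics/s9c.png

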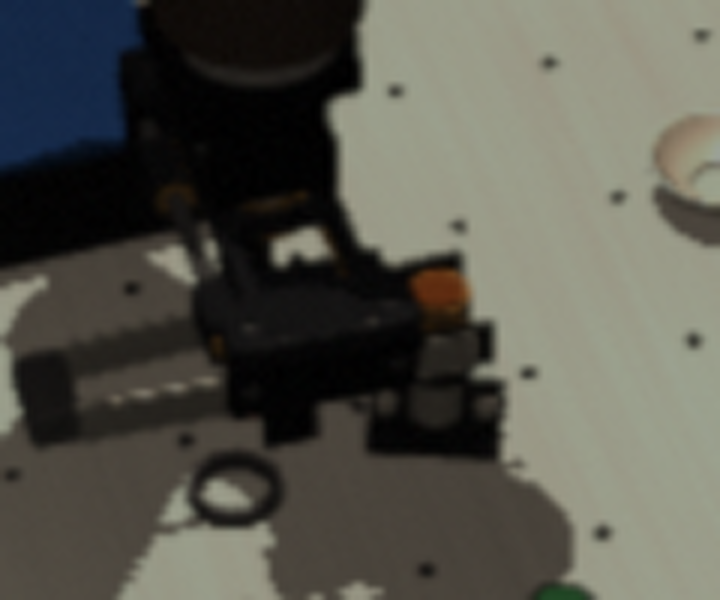

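The jaws straddle the cell evenly with no contact. Closing in two steps.

Call:
send_rows(
  increments=[
    [[0,0,0,0],[0,0,0,0],[0,0,0,0],[0,0,0,0],[0,0,0,0]],
  ],
  jaw=0.0455,
  squeeze=20,
)

```text
clock: 12.03
tcp_pos: [0.5067, 0.1317, 0.0371]
tool_rot: [-3.141, 0.0, -1.569]
contact_force: [0.4, 0.3, -0.6]
opening: 0.522
```

Call:
send_rows(
  increments=[
    [[0,0,0,0],[0,0,0,0],[0,0,0,0],[0,0,0,0],[0,0,0,0],[0,0,0,0]],
  ],
  jaw=0.036,
  squeeze=22,
)

```text
clock: 12.53
tcp_pos: [0.5067, 0.1317, 0.0371]
tool_rot: [-3.142, 0.0, -1.569]
contact_force: [0.1, -0.7, 0.5]
opening: 0.501
```

Run:
```python
from h import *
o=robot.get_obs();cv2.imwrite("pics/w10.png",robot.capture("wrist"))
print(o["tcp_pos"].tolist(),o["tool_rot"].tolist(),o["opening"]*87,o["contact_force"])
```

```text
[0.5066714821020404, 0.13172369028573347, 0.0370580853696446] [-3.141564715611288, 2.5532238006054087e-06, -1.569364888582141] 43.599132135321895 [ 0.14700796 -0.67004896  0.49337228]
```

View pics/w10.png

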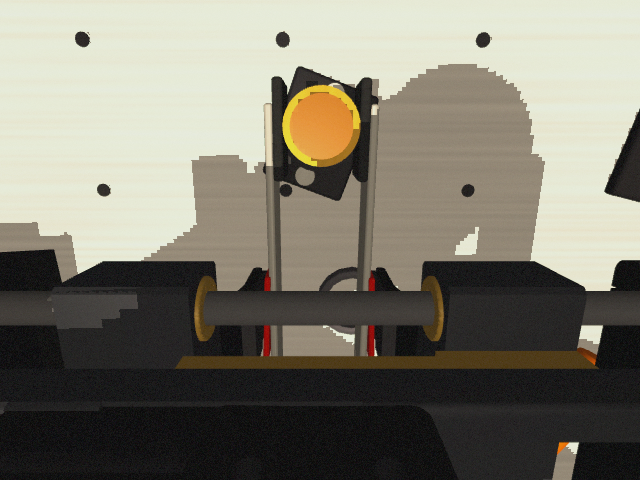

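Stopped at 43.6 mm (44 expected with the part held). Lifting straight up 150 mm.

Call:
send_rows(
  increments=[
    [[0,0,0.003,0],[0,0,0.005,0],[0,0,0.008,0],[0,0,0.01,0],[0,0,0.012,0],[0,0,0.014,0],[0,0,0.015,0],[0,0,0.015,0],[0,0,0.015,0],[0,0,0.015,0],[0,0,0.013,0],[0,0,0.011,0],[0,0,0.008,0],[0,0,0.004,0],[0,0,0.002,0],[0,0,0,0],[0,0,0,0],[0,0,0,0],[0,0,0,0]],
  ],
)

```text
clock: 14.17
tcp_pos: [0.5064, 0.1316, 0.1864]
tool_rot: [3.14, -0.001, -1.569]
contact_force: [0.7, 0.8, -1.8]
opening: 0.503
```

Run:
```python
from h import *
o=robot.get_obs();cv2.imwrite("pics/w11.png",robot.capture("wrist"));cv2.imwrite("pics/s11.png",robot.capture("side"))
print(o["tcp_pos"].tolist(),o["tool_rot"].tolist(),o["opening"]*87,o["contact_force"])
crop("pics/s11.png","pics/s11c.png",240,140,140,130,4)
```

```text
[0.5063592315598147, 0.131562319105503, 0.18635848127160415] [3.1403028996165987, -0.000697538166883005, -1.5694269947354473] 43.76086954367355 [ 0.66887765  0.83067021 -1.75441247]
```

View pics/w11.png

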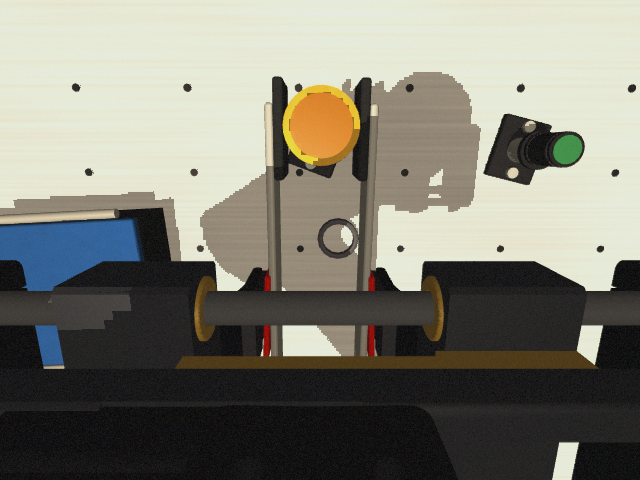

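View pics/s11.png

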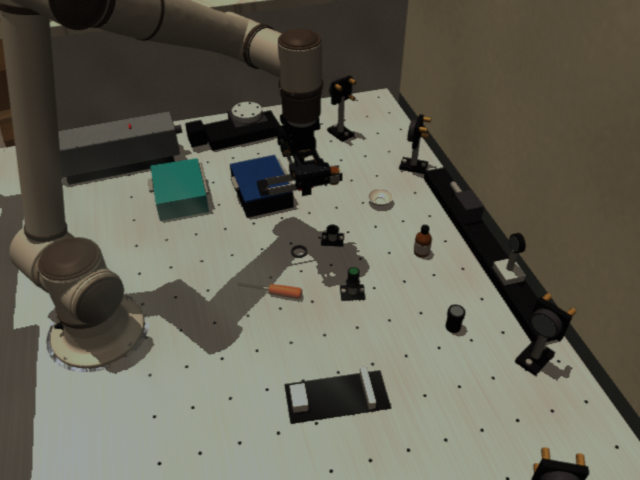

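View pics/s11c.png

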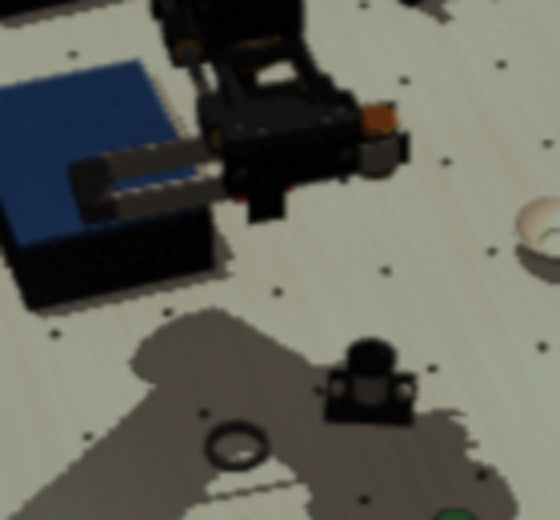

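```bash
python3 -c "
from station import robot
print(robot.sign_off(), robot.get_obs()['clock'])"
```

```text
the job is handed in; nothing more can be done
the job is handed in; nothing more can be done
```

The job is done and handed in at about 14 s of the 61 s allowed; the sign-off gave no verdict.

- **Lid:** I pushed the blue lid down with the shut fingers until it met the rim. The fingertips stopped at 58.6 mm, against 58 mm for a shut lid, under about 21 N. Every later picture still shows it flat.
- **Tongs:** I gripped them by the red plates and lifted them level off their rest. The jaws then went over the brass cell with the amber glass and closed on it. The gripper stopped at 43.6 mm, against 44 mm expected with a part held.
- **Lift:** The cell went straight up 149 mm by the measured tool height. In the wrist picture it is in the same place in the jaws as before the lift, at about (321, 125), so it is upright and has not slipped. Its stand is empty below it.
- **Other things:** The green cell and the loose things on the table look unmoved in the last pictures. The gripper itself never touched the amber cell.

No check failed. The only disagreement was 1 to 3 mm between the top and wrist cameras on where the tongs and the cell were; I re-centred on the wrist view before closing.

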